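# Sort two gauged bushes through the diverter

### The job

Two bushes have been gauged and go through the sorter. First throw the diverter lever fully over towards the green tray and drop the brass bush in at the mouth on top; once it lies in the green tray, throw the lever fully over towards the red tray and drop the black bush in at the mouth, so that it ends up in the red tray.

Things in the scene. Friction and masses are not known exactly. Their poses are not given: they have to be found in the camera images.
- brass_bush_mid (a point): upright brass-coloured bush (tube, outside diameter 30 mm, bore 19 mm, 40 mm tall, about 0.12 kg) standing on a 4 mm grey mat; this point is its centre, half-way up, at first 24 mm above the table. Two bystanders on the same mat, 90 mm or more away centre to centre: a flat bright steel ring 52 mm across and a blue stepped plug 72 mm tall
- black_bush_mid (a point): upright black bush (tube, outside diameter 30 mm, bore 19 mm, 40 mm tall, about 0.12 kg) standing on a 4 mm grey mat; this point is its centre, half-way up, at first 24 mm above the table. Two bystanders on the same mat, 90 mm or more away centre to centre: a flat bright steel ring 52 mm across and a blue stepped plug 72 mm tall
- diverter (a joint): angle of the sorter's diverter lever, rad: 0 = upright, positive leans to +y of pivot; stops at -0.8 and 0.8 (fully over). A part dropped in the mouth slides out on the side to which the lever leans. It starts within -0.45 to 0.45 and stays where left; about 5 N moves it 70 mm from the pivot. Steel rod 10 mm thick, 20 mm black ball centred 105 mm from the pivot. Push it sideways
- pivot (a point): the lever's pivot, in the lever's plane: fixed, 150 mm above the table, on the robot's side of the sorter. The lever points up from here and swings about this point's x axis, in its y-z plane. Axes as for mouth. The sorter's front panel stands 43 mm behind the lever's plane (towards +x)
- mouth (a point): centre of the sorter's open square mouth, at its yellow rim, 235 mm above the table, on top of the blue sorter; fixed, position and yaw vary. Opening 94 mm (x) by 90 mm (y), 120 mm over the rim. Axes: x through the sorter, front (robot side) to back, y to the left chute, z up. It lies 95 mm in +x of the lever's plane and 85 mm above the pivot
- green_tray_in (a point): green catch tray, fixed, 130 mm (x) by 150 mm (y) outside, 36 mm high, walls 4 mm; this point is the centre of its inner floor. It stands under one of the sorter's two chutes, left or right (varies): its y in the frame of mouth is about +155 or -155 mm
- red_tray_in (a point): red catch tray, fixed, 130 mm (x) by 150 mm (y) outside, 36 mm high, walls 4 mm; this point is the centre of its inner floor. It stands under one of the sorter's two chutes, left or right (varies): its y in the frame of mouth is about +155 or -155 mm
Things that resemble listed ones, but are neither listed nor needed, are in the scene too. Of the things that look like the part that bears black_bush_mid, the smallest one is meant.

How it is judged:
On the way, in this order (a step that is already met when the one before it is completed fails the run):
1. the lever is thrown to the green tray's side (((y of green_tray_in in the frame of mouth above 0 m and value of joint diverter above 0.6 rad) or (y of green_tray_in in the frame of mouth below 0 m and value of joint diverter below -0.6 rad))), for 0.2 s.
2. the brass bush goes in through the mouth with the lever so set (((y of green_tray_in in the frame of mouth above 0 m and value of joint diverter above 0.5 rad) or (y of green_tray_in in the frame of mouth below 0 m and value of joint diverter below -0.5 rad)) and x of brass_bush_mid in the frame of mouth between -0.048 and 0.048 m and y of brass_bush_mid in the frame of mouth between -0.048 and 0.048 m and z of brass_bush_mid in the frame of mouth between -0.13 and -0.02 m), for 0.01 s.
3. the brass bush has come to rest in the green tray (x of brass_bush_mid in the frame of green_tray_in between -0.062 and 0.062 m and y of brass_bush_mid in the frame of green_tray_in between -0.072 and 0.072 m and z of brass_bush_mid in the frame of green_tray_in below 0.035 m and linear speed of brass_bush below 0.05 m/s), for 0.2 s.
4. the lever is thrown to the red tray's side (((y of red_tray_in in the frame of mouth above 0 m and value of joint diverter above 0.6 rad) or (y of red_tray_in in the frame of mouth below 0 m and value of joint diverter below -0.6 rad))), for 0.2 s.
5. the black bush goes in through the mouth with the lever so set (((y of red_tray_in in the frame of mouth above 0 m and value of joint diverter above 0.5 rad) or (y of red_tray_in in the frame of mouth below 0 m and value of joint diverter below -0.5 rad)) and x of black_bush_mid in the frame of mouth between -0.048 and 0.048 m and y of black_bush_mid in the frame of mouth between -0.048 and 0.048 m and z of black_bush_mid in the frame of mouth between -0.13 and -0.02 m), for 0.01 s.
6. the black bush has come to rest in the red tray (x of black_bush_mid in the frame of red_tray_in between -0.062 and 0.062 m and y of black_bush_mid in the frame of red_tray_in between -0.072 and 0.072 m and z of black_bush_mid in the frame of red_tray_in below 0.035 m and linear speed of black_bush below 0.05 m/s), for 0.2 s.
At the end, for the whole second after the job is handed in: The brass bush lies at rest in the green tray and the black bush at rest in the red tray: each centre within the tray's walls (62 mm in x and 72 mm in y of the middle of its floor) and no higher than 35 mm above that floor. Where the lever is left does not matter (all of step 3 and all of step 6); the robot touches nothing.
It also fails if it takes over 72 s, if anything falls off the work surface, if the arm or the gripper's body presses on something with over 40 N, if the wrist force passes 120 N, or if a joint passes its speed limit or range.

### The arm

A 6-joint arm with a two-finger parallel gripper is mounted at the origin on the work surface. World frame = base frame: x ahead of the robot, y to its left, z up, the work surface at z = 0. Lengths are in m, angles in rad, forces in N, time in s.
With the tool pointing down it reaches from about 0.325 to 0.775 m from the base axis. Payload 5.5 kg.
Tool frame: the origin (TCP) lies on the centre line of the jaws, within the pads' length; the fingertips stand 17 mm ahead of it and the grasp point (between the pads) lies 2 mm behind it; z points along the fingers, y is the line along which they close (so a half turn about z gives the same grasp; the last joint's range is limited). The gripper opens to 88 mm and grips with 3 to 60 N. Pads are 20 mm wide; open, the fingers measure 115 mm over their backs; the gripper's body (75 mm by 178 mm) begins 61 mm behind the grasp point.
Start: joints at [-1.168, 0.091, 1.231, -0, 1.82, -0.057], TCP at [0.266, -0.538, 0.24] pointing down, gripper open.
Joint ranges: [-2.87, 2.87], [-0.86, 2.18], [0.17, 2.46], [-1.51, 4.65], [0.06, 2.69], [-2.65, 2.65]. Speed limits (rad/s): [2.57, 2.57, 3.01, 3.14, 3.14, 3.14].

### API

Orientations are given as a unit quaternion [w, x, y, z].
In Python, from cell import ctrl, solve_ik, imaging, spotter, readout gives the robot as it stands. The module is installed in compiled form; this text tells all that it offers. Calls block until the motion is done:
- ctrl.move_pose(position, orientation): joint-space move of the TCP to a pose.
- ctrl.move_linear(position, rot=None, velocity=0.15, threshold=None): straight line of the TCP; rot=None keeps the orientation; velocity is the mean speed in m/s. With threshold (N) it stops when the force on the tool has changed by that much, and returns True; else False.
- ctrl.move_joints(angles): joint-space move.
- ctrl.set_gripper(opening, effort=None): finger opening in m; effort is the grip in N (None keeps the last); returns when the fingers have stopped.
- ctrl.dwell(seconds).
- solve_ik(position, orientation): joint angles nearest the present ones, or None.
- imaging.camera(name): name is "side" or "top"; returns a dict with "color" (480x640x3 uint8, red, green, blue), "camera_matrix" (3x3 intrinsics, pixels), "R" (3x3) and "t" (3): a world point X has camera coordinates R X + t. Camera axes: x right, y down, z forward; pixel columns grow to the right and rows downward; lengths in m; the calibration is good to about 2 mm. A picture is of the moment at which its call begins. There is no depth.
A pose or a line that the arm cannot do raises ctrl.Unreachable and nothing moves.
- ctrl.job_done(): hands the job in; it is judged then, once.
Trained networks look in a picture, given as the dict that the camera call returned (one of the last four; its "shot" number tells which), for a name from the list of things; names that differ only in an ending like _2 or _b are one class to them, and where a whole thing is asked for, a point or a joint stands for the part that bears it (a point fixed in the world has none). Each returns a list of dicts, best first, with "p" (0 to 1); they miss things now and then, are a little off and sometimes report something else, mostly with a low value. They report only what shows in the picture. A call takes as long as a camera call. They do not tell look-alikes from the thing itself.
- spotter.look_for(label, picture): "xyz" ([x, y, z] in m, in world coordinates, good to about 4 mm: the middle of the surface that is visible of it).
Readings, each from a call of its own:
- readout.read_time(): time.
- readout.read_q(): joint angles.
- readout.read_qvel(): joint speeds.
- readout.read_joint_efforts(): joint torques, N m.
- readout.read_eef_pos(): TCP position.
- readout.read_eef_rot(): TCP orientation.
- readout.read_force(): force on the tool from outside, world axes, zero at the start.
- readout.read_ft_torque(): the same for the moment, N m.
- readout.read_width(): finger opening in m.
- readout.read_grip_force(): force on a finger pad.
Only numpy, scipy, OpenCV 4.12 (cv2) and the standard library are available. Lean on these libraries where they do the work, as an engineer would, in place of code of your own. Each camera call takes 0.05 s, during which the arm holds its last target. There are 200 camera calls.

## Working session

There is one attempt and no reset: what is moved stays moved. The work goes in short steps, each a Python script; the robot and the scene stay as the last script left them, time stands still between calls to the robot, and variables do not carry over. Pictures are saved under pics/ and viewed, at most 10 in all, crops included, and the job is handed in when it is done.

```bash
mkdir -p pics
python3 - <<'E'
from cell import *
import cv2,numpy as np
for n in ["top","side"]:
    p=imaging.camera(n); cv2.imwrite(f"pics/{n}0.png",p["color"][:,:,::-1])
    print(n,p["camera_matrix"].tolist(),np.round(p["R"],4).tolist(),np.round(p["t"],4).tolist())
    for l in ["brass_bush_mid","black_bush_mid","diverter","pivot","mouth","green_tray_in","red_tray_in"]:
        try:
            for d in spotter.look_for(l,p)[:5]:
                X=np.array(d["xyz"]);c=p["R"]@X+p["t"];u=p["camera_matrix"]@c;u=u/u[2]
                print(l,round(d["p"],2),np.round(X,3),u[:2].astype(int))
        except Exception as e: print(l,e)
print(readout.read_time(),readout.read_eef_rot())
E
```

```text
top [[467.31199987901886, 0.0, 324.20930534452253], [0.0, 467.31199987901886, 241.40986796583164], [0.0, 0.0, 1.0]] [[0.0069, -1.0, -0.0034], [-0.9979, -0.0066, -0.0645], [0.0644, 0.0038, -0.9979]] [0.0428, 0.5101, 1.3142]
brass_bush_mid 0.59 [0.604 0.328 0.04 ] [224 206]
black_bush_mid 0.7 [0.495 0.451 0.051] [178 244]
black_bush_mid 0.6 [0.365 0.347 0.049] [214 292]
black_bush_mid 0.46 [0.478 0.338 0.044] [219 251]
diverter 0.95 [ 0.535 -0.15   0.156] [400 228]
pivot 0.73 [ 0.532 -0.143  0.158] [398 229]
mouth 0.71 [ 0.533 -0.147  0.162] [400 229]
green_tray_in 0.81 [0.561 0.01  0.005] [337 223]
red_tray_in 0.75 [ 0.518 -0.335  0.007] [457 239]
side [[448.41664256786623, 0.0, 323.0020371437889], [0.0, 448.41664256786623, 248.55963661742928], [0.0, 0.0, 1.0]] [[-0.9268, -0.3756, -0.0055], [-0.258, 0.6473, -0.7172], [0.2729, -0.6633, -0.6968]] [0.4828, 0.218, 1.064]
brass_bush_mid 0.71 [0.602 0.333 0.033] [231 364]
black_bush_mid 0.75 [0.361 0.364 0.044] [328 414]
black_bush_mid 0.74 [0.477 0.349 0.033] [279 390]
black_bush_mid 0.64 [0.495 0.462 0.043] [244 434]
diverter 0.7 [ 0.452 -0.131  0.168] [366 208]
pivot 0.59 [ 0.526 -0.103  0.162] [335 209]
mouth 0.73 [ 0.523 -0.101  0.158] [336 211]
green_tray_in 0.71 [0.601 0.33  0.039] [232 362]
green_tray_in 0.7 [0.558 0.005 0.002] [309 276]
red_tray_in 0.56 [ 0.471 -0.335  0.012] [377 207]
0.8 [1.80242358e-05 9.73686046e-01 2.27893579e-01 1.71260588e-05]
```

View pics/top0.png

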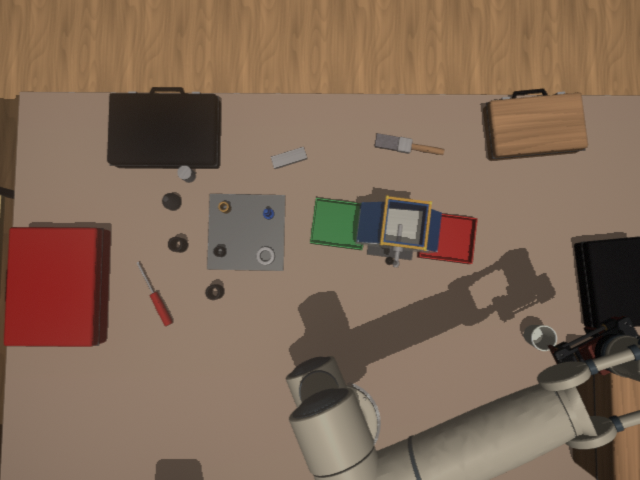

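View pics/side0.png

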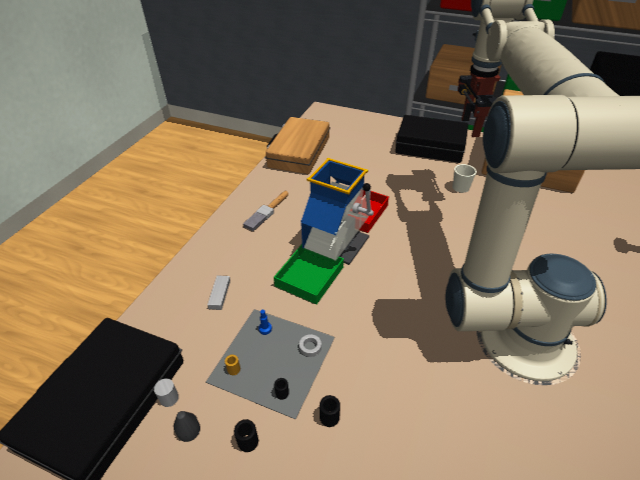

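The top view shows the sorter mouth at (405,223), with the green tray on its left (+y) and the red on its right. The lever's ball is near (390,261). The brass bush is at (224,206) and the small black one at (219,251), both on the mat. The larger black look-alikes are off the mat. The side view agrees, with the ball at about (367,187).

```bash
cat > h.py <<'E'
from cell import *
import cv2,numpy as np
def proj(p,X):
    c=p["R"]@np.asarray(X)+p["t"];u=p["camera_matrix"]@c;return (u/u[2])[:2]
def back(p,uv,z):
    d=p["R"].T@np.linalg.inv(p["camera_matrix"])@np.array([*uv,1.]);o=-p["R"].T@p["t"]
    return o+d*(z-o[2])/d[2]
def blob(mask,near):
    n,l,s,c=cv2.connectedComponentsWithStats(mask.astype(np.uint8),connectivity=8)
    ok=[i for i in range(1,n) if s[i,4]>15]
    return l==min(ok,key=lambda i:np.hypot(*(c[i]-near)))
E
python3 - <<'E'
from h import *
M=[]
for n,nm,br,bk in [("top",(405,223),(224,206),(219,251)),("side",(338,177),(231,364),(281,388))]:
    p=imaging.camera(n);im=p["color"];hsv=cv2.cvtColor(im,cv2.COLOR_RGB2HSV)
    m=(hsv[...,0]>15)&(hsv[...,0]<32)&(hsv[...,1]>150)&(hsv[...,2]>100)
    w=np.zeros_like(m);w[nm[1]-35:nm[1]+35,nm[0]-45:nm[0]+45]=1
    ys,xs=np.nonzero(m&w)
    P=np.array([back(p,(x,y),.235)[:2] for x,y in zip(xs,ys)],np.float32)
    r=cv2.minAreaRect(P);print(n,"rim",len(P),r)
    w[:]=0;w[br[1]-14:br[1]+14,br[0]-14:br[0]+14]=1
    b=(hsv[...,1]>130)&(hsv[...,0]<30)&(hsv[...,2]>60)&w
    w[:]=0;w[bk[1]-14:bk[1]+14,bk[0]-14:bk[0]+14]=1
    k=(hsv[...,2]<60)&w
    for q,mm in (("brass",b),("black",k)):
        ys,xs=np.nonzero(mm);print(q,len(xs),xs.mean(),ys.mean(),xs.min(),xs.max(),ys.min(),ys.max())
        print("  at z=.028",back(p,(xs.mean(),ys.mean()),.028))
    c,s=(im[160:290,340:440] if n=="top" else im[140:270,290:420]),4
    M.append(cv2.resize(c,(400,520),interpolation=cv2.INTER_CUBIC))
cv2.imwrite("pics/lev.png",np.hstack(M)[:,:,::-1])
E
```

```text
top rim 290 ((0.5418974161148071, -0.14792963862419128), (0.10840187221765518, 0.11607186496257782), 83.166259765625)
brass 22 224.0909090909091 206.5 219 228 202 211
  at z=.028 [0.60649854 0.33113702 0.028     ]
black 86 219.46511627906978 250.87209302325581 214 225 246 256
  at z=.028 [0.48035994 0.34159164 0.028     ]
side rim 647 ((0.5983446836471558, -0.1815069317817688), (0.14694756269454956, 0.2740634083747864), 64.10311889648438)
brass 241 232.13692946058092 364.35684647302907 225 239 355 374
  at z=.028 [0.60354706 0.32996815 0.028     ]
black 289 280.30795847750863 388.7647058823529 271 288 378 399
  at z=.028 [0.4790771  0.34303266 0.028     ]
```

View pics/lev.png

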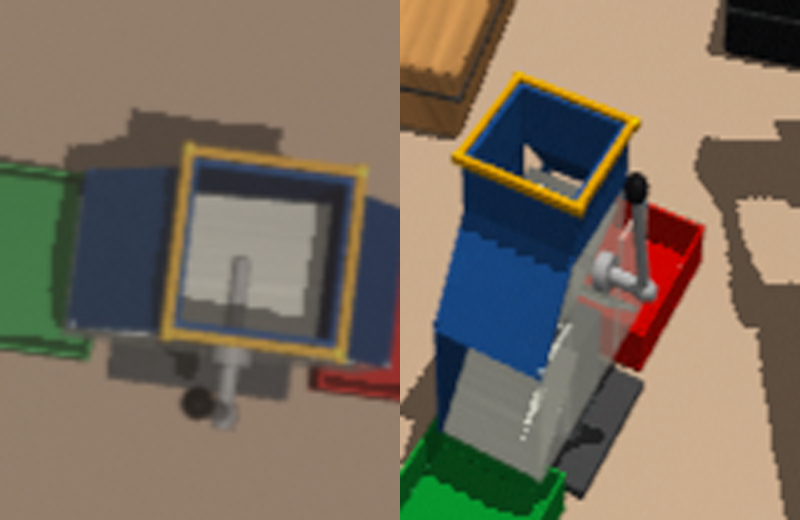

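```bash
cat >> h.py <<'E'
from scipy.optimize import least_squares
from scipy.spatial.transform import Rotation as Ro
E
python3 - <<'E'
from h import *
T=imaging.camera("top");S=imaging.camera("side")
t=[(387,197),(431.5,202.5),(426.2,249.5),(381.2,243.8)]
s=[(367,171),(328,158.8),(308.8,179.5),(349.1,193.2)]
for p,c,n in((T,t,"T"),(S,s,"S")):
    P=np.array([back(p,u,.235)[:2] for u in c]);print(n,P.mean(0),np.round(P,3).tolist(), np.linalg.norm(np.diff(P,axis=0),axis=1))
    print([np.degrees(np.arctan2(*(P[a]-P[b])[::-1])) for a,b in((0,1),(3,2),(1,2),(0,3))])
f=lambda X:np.r_[proj(T,X)-(389.25,260.75),proj(S,X)-(367,186.75)]
r=least_squares(f,[.45,-.13,.25]);print("ball",r.x,r.fun)
E
```

```text
T [ 0.54069348 -0.15035971] [[0.603, -0.104], [0.591, -0.21], [0.478, -0.197], [0.491, -0.09]] [0.10703283 0.11334455 0.10757702]
[np.float64(83.24775719629643), np.float64(83.139860819468), np.float64(-6.8243347186112295), np.float64(-7.09994484575514)]
S [ 0.53912758 -0.1516119 ] [[0.476, -0.197], [0.591, -0.213], [0.602, -0.107], [0.488, -0.091]] [0.1159874  0.10643069 0.11511814]
[np.float64(172.09293812289465), np.float64(171.95469774181072), np.float64(-95.56991408617131), np.float64(-96.04267586960063)]
ball [ 0.4493847  -0.10688213  0.25358762] [ 0.1136086   0.40220577 -0.43091722 -0.02475004]
```

```bash
cat >> h.py <<'E'
YAW=np.radians(-7.2); C,Sn=np.cos(YAW),np.sin(YAW)
MO=np.array([.540,-.151])
def m2w(x,y,z): return np.array([MO[0]+C*x-Sn*y,MO[1]+Sn*x+C*y,z])
def down(yaw): # tool y along world direction yaw+90deg
    q=(Ro.from_euler('z',yaw)*Ro.from_euler('x',np.pi)).as_quat();return q[[3,0,1,2]]
Q=down(YAW)
def angle(name=None):
    T=imaging.camera("top");S=imaging.camera("side");out=[]
    if name: cv2.imwrite(name,np.hstack([cv2.resize(p["color"],(400,300)) for p in(T,S)])[:,:,::-1])
def push(sgn):
    # push lever to sgn*0.8; sgn=+1 -> towards +y
    ctrl.set_gripper(0.0)
    y0=-sgn*.125
    ctrl.move_pose(m2w(-.095,y0,.33),Q); ctrl.move_linear(m2w(-.095,y0,.217),velocity=.2)
    hit=ctrl.move_linear(m2w(-.095,sgn*.042,.217),velocity=.06,threshold=30)
    p=readout.read_eef_pos(); d=np.array(p[:2])-MO
    print("hit",hit,"y'",-Sn*d[0]+C*d[1],"F",np.round(readout.read_force(),1))
    return hit
E
python3 - <<'E'
from h import *
push(1); print(readout.read_time(),readout.read_width())
angle("pics/p1.png")
E
```

```text
hit False y' 0.040439272461512715 F [-0.5 -8.5  3.1]
7.25 0.0003767652722061833
```

View pics/p1.png

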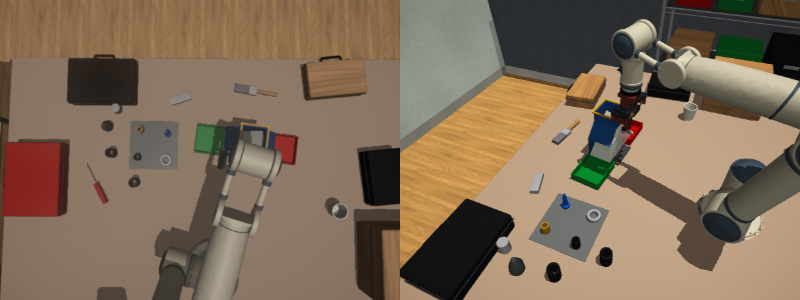

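The picture shows the finger at the lever with the arm hiding it. The force is still only 8.5 N, so I'll push on to the stop.

Run:
```python
from h import *
for y in (.047,.053,.058):
    hit=ctrl.move_linear(m2w(-.095,y,.217),velocity=.03,threshold=15)
    d=np.array(readout.read_eef_pos()[:2])-MO
    print(hit,-Sn*d[0]+C*d[1],np.round(readout.read_force(),1))
    if hit or abs(readout.read_force()[1])>18: break
ctrl.move_linear(m2w(-.095,-.02,.217)); ctrl.move_linear(m2w(-.095,-.02,.35),velocity=.25)
ctrl.set_gripper(.065,30)
ctrl.move_pose([.605,.3305,.16],Q)
S=imaging.camera("side");T=imaging.camera("top")
cv2.imwrite("pics/l1.png",np.hstack([cv2.resize(T["color"][160:290,340:440],(400,520)),cv2.resize(S["color"][140:270,290:420],(400,520))])[:,:,::-1])
print(readout.read_time())
```

```text
True 0.04158848889088544 [-0.6 -3.8  3.9]
11.9833
```

View pics/l1.png

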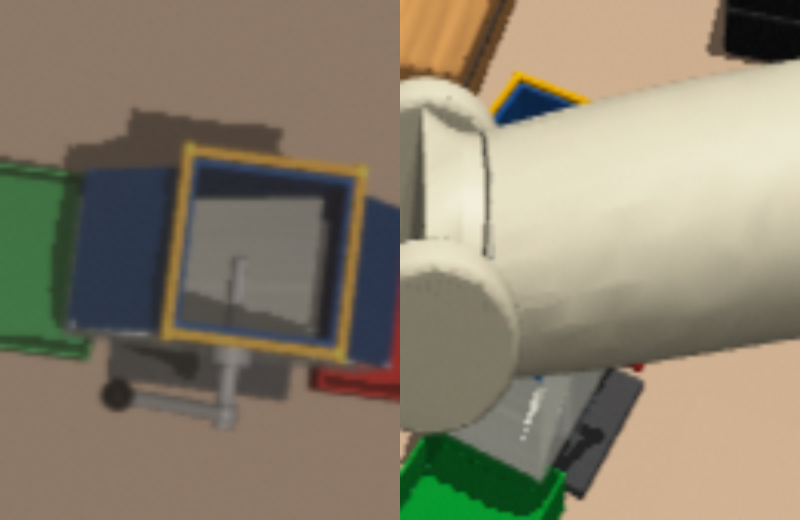

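The ball is now at crop (117,395), full-image pixel (369.2,258.8), leaning well to the green side. I'll compute its angle and grasp the brass bush.

```bash
cat >> h.py <<'E'
def lever_angle(T,uv):
    P0=m2w(-.095,0,.15)
    def f(a):
        X=m2w(-.095,.105*np.sin(a[0]),.15+.105*np.cos(a[0])); return (proj(T,X)-uv)[:1]
    return least_squares(f,[0.3*np.sign(P0[1])*0]).x[0]
def grab(x,y):
    ctrl.move_linear([x,y,.027],velocity=.12,threshold=25)
    ctrl.set_gripper(0.0,30); ctrl.dwell(.2)
    print("z",readout.read_eef_pos()[2],"w",readout.read_width(),"gf",readout.read_grip_force())
    ctrl.move_linear([x,y,.12],velocity=.2)
    print("lifted w",readout.read_width())
E
python3 - <<'E'
from h import *
T=imaging.camera("top"); print("angle",lever_angle(T,(369.25,258.75)), "before",lever_angle(T,(389.25,260.75)))
grab(.605,.3305)
print(readout.read_time())
E
```

```text
angle 0.8196635982850485 before 0.3120292515953484
z 0.02711471817637344 w 0.02980959795772981 gf 30.00006688758731
lifted w 0.029603829948727477
14.7583
```

```bash
cat >> h.py <<'E'
def drop(x,y,tag):
    ctrl.move_linear([x,y,.36],velocity=.3)
    ctrl.move_pose(m2w(0,0,.36),Q); ctrl.move_linear(m2w(0,0,.248),velocity=.15)
    print("w",readout.read_width()); ctrl.dwell(.2)
    ctrl.set_gripper(.055); ctrl.dwell(.3)
    ctrl.move_linear(m2w(0,0,.36),velocity=.25)
    ctrl.move_pose(m2w(-.12,-.12,.36) if tag=="brass" else m2w(-.1,.35,.36),Q); ctrl.dwell(.5)
    T=imaging.camera("top");S=imaging.camera("side")
    for p in(T,S):
        print([(round(d["p"],2),np.round(d["xyz"],3).tolist()) for d in spotter.look_for(tag+"_bush_mid",p)])
    cv2.imwrite(f"pics/{tag}.png",np.hstack([cv2.resize(T["color"][120:340,150:500],(400,300)),cv2.resize(S["color"][100:400,150:550],(400,300))])[:,:,::-1])
    print(readout.read_time())
E
python3 - <<'E'
from h import *
drop(.605,.3305,"brass")
E
```

```text
w 0.029872914301787658
[(0.43, [0.577, 0.054, 0.043])]
[(0.53, [0.574, 0.058, 0.041])]
21.4917
```

View pics/brass.png

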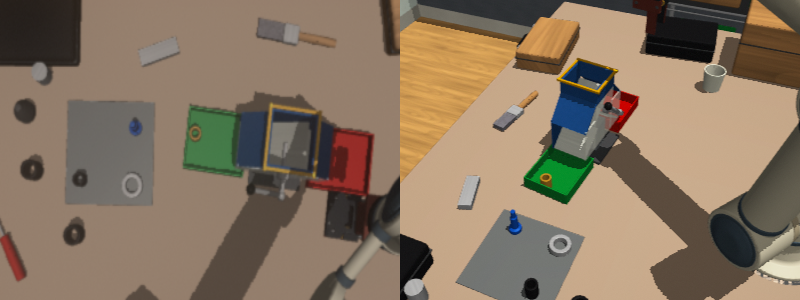

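The brass bush stands in the green tray, at left crop (195,133) and right crop (545,178). Next I'll throw the lever to red and fetch the black bush.

```bash
sed -i 's/sgn\*.042,.217/sgn*.047,.217/; s/threshold=30/threshold=25/' h.py
python3 - <<'E'
from h import *
push(-1)
ctrl.move_linear(m2w(-.095,.03,.217)); ctrl.move_linear(m2w(-.095,.03,.35),velocity=.25)
ctrl.set_gripper(.065,30)
ctrl.move_pose([.4797,.3423,.16],Q)
S=imaging.camera("side");T=imaging.camera("top")
cv2.imwrite("pics/l2.png",np.hstack([cv2.resize(T["color"][160:290,340:440],(400,520)),cv2.resize(S["color"][140:270,290:420],(400,520))])[:,:,::-1])
print(readout.read_time())
E
```

```text
hit True y' -0.03917280559303343 F [1.1 4.4 4.4]
30.975
```

View pics/l2.png

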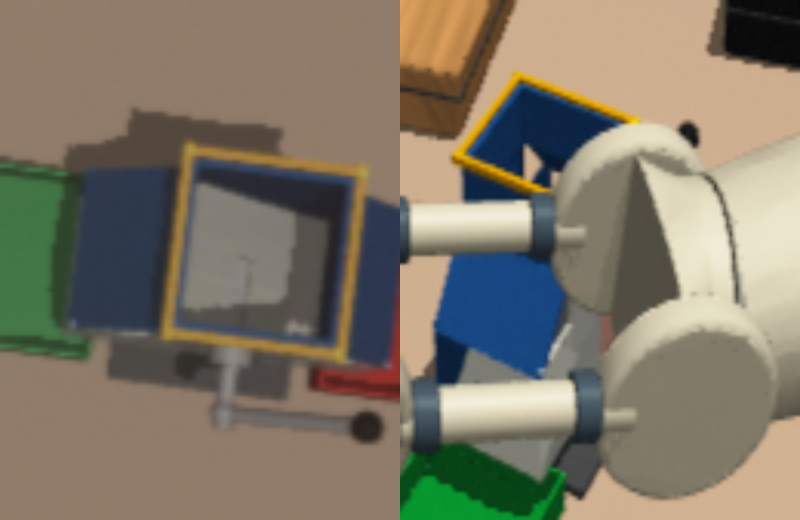

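The ball is at crop (366,427), fully over to the red side.

Run:
```python
from h import *
T=imaging.camera("top"); a=lever_angle(T,(431.5,266.75)); print("angle",a)
grab(.4797,.3423)
if readout.read_width()>.025 and a<-.65: drop(.4797,.3423,"black")
```

```text
angle -0.7649642838368528
z 0.027094089845625155 w 0.03026859609708368 gf 30.00043018721044
lifted w 0.029932661899567503
w 0.03002743018873529
[(0.64, [0.364, 0.346, 0.049]), (0.45, [0.556, -0.329, 0.032])]
[(0.92, [0.363, 0.361, 0.043]), (0.63, [0.499, 0.462, 0.042])]
41.1583
```

View pics/black.png

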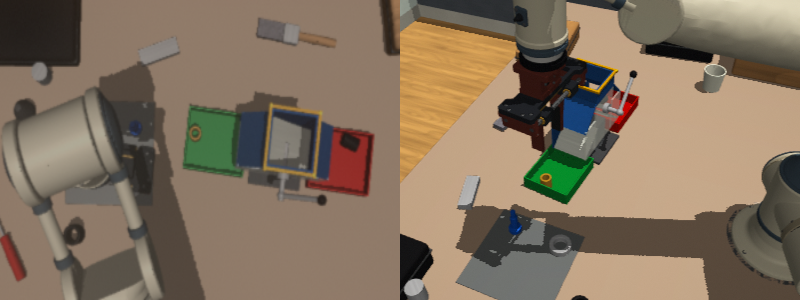

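The black bush lies in the red tray, at left crop (350,142), and the brass bush is still in the green one, with the gripper clear of everything.

Run:
```python
from h import *
ctrl.dwell(.5); print(np.round(readout.read_force(),1)); print(ctrl.job_done())
```

```text
[-0.2 -0.3 -0. ]
the job is handed in; nothing more can be done
None
```

I handed the job in at about 42 s of the 72 s allowed: the last pictures show the brass bush in the green tray and the black bush in the red tray; the verdict was not returned to me.

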